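Close a food pan with a nested lid set, then take off the carrying hood

TASK

Push the black food pan squarely into the yellow corner stop until it bears on both bars. Carry the lid set over by its red post, blue hood still nested on the white inner lid, and lower it (do not drop it) onto the pan until the inner lid is fully seated; then let go of the post, grip the hood's collar and lift the hood alone, leaving the inner lid seated and the pan against its stops. Finish while still holding the hood level and still, about 10 cm above where it sat; leave the bottle, tub and red carton alone.

Things in the scene. Friction and masses are not known exactly. Their poses are not given: they have to be found in the camera images.
- corner_stop: Yellow L-shaped stop fixed to the counter, 56 mm high, bars 10 mm thick. Origin: inner corner of the L, counter level. Far bar: stop face x = 0, from y = -160 to 10 mm. Left bar: stop face y = 0, from x = -100 to 0 mm. The pan belongs on the -x, -y side: home, the pan's origin is at x = -54, y = -88 mm in this frame, axes parallel.
- pan: Loose black open food pan, 0.8 kg with fixed yellow cheese blocks (top 29 mm up: push a wall from inside above that, or outside); slides easily (friction 0.3). 108 (x) x 176 (y) x 65 mm high, walls 4 mm, opening 100 x 168; a lip in the top 4 mm stands out 4 mm all round, above the stop's bars. Origin: centre of its underside. Starts 25 to 60 mm short of both bars, turned up to 0.2 rad.
- board: Green board fixed to the counter, 150 x 220 x 12 mm; the lid set starts on its centre, axes parallel. Origin: centre of its underside.
- post_grip (a point): Point on the red post of the white inner lid. Post 22 x 22 mm, square to the lid; it juts 26 mm above the blue collar, this point half-way up that (13 mm to post top and to collar top). Lid x: 108 mm side, y: 176 mm side, z up. Plate underside (rests on the pan's rim) 55 mm below. Seated: 120 mm above the pan's underside, on its centre; either way round fits.
- inner_lid: The white inner lid, 0.28 kg: 108 x 176 x 6 mm plate over an 8 mm deep plug, 95 x 163 mm (lowest 4 mm 89 x 157), that enters the pan's opening. Origin: centre of the plug's underside, 63 mm below the post point. Lifted by its post it carries the hood along.
- collar_grip (a point): Centre of the blue hood's square collar, half-way up. Collar 48 x 48 mm outside, 38 inside, 24 mm high (top 12 mm above this point, hood's flat top 12 mm below); the red post stands inside it. Sides parallel to the hood's axes (x: 120 mm side, y: 188 mm side, z up). Nested, this point is 25 mm below the red post's point.
- hood: The blue hood, 120 x 188 mm, 0.2 kg, lying loosely on the inner lid (skirt 3 mm play round its plate, no latch). Origin: centre of its underside (skirt's lower edge), 27.5 mm below the collar point.
- bottle: Bystander: loose white bottle, 56 mm diameter, 160 mm high. Origin: centre of its underside.
- tub: Bystander: loose white tub with blue cap, 72 mm diameter, 85 mm high. Origin: centre of its underside.
- red_carton: Bystander: loose red carton, 70 x 100 x 60 mm high. Origin: centre of its underside.
Not all that is in view belongs to the job. Leave any turquoise look-alike of the pan alone. There is more than one size of the hood; the one meant has the size given above.

How it is judged:
By the outcome, as a careful person would: the job done as asked, in the order asked, and still so for the second after the job is handed in, while the arm keeps its last pose, push and grip.
It also fails if it takes over 72 s, if anything falls off the work surface, if the arm or the gripper's body presses on something with over 40 N, if the wrist force passes 120 N, or if a joint passes its speed limit or range.

ROBOT

A 6-joint arm with a two-finger parallel gripper is mounted at the origin on the work surface. World frame = base frame: x ahead of the robot, y to its left, z up, the work surface at z = 0. Lengths are in m, angles in rad, forces in N, time in s.
With the tool pointing down it reaches from about 0.25 to 0.775 m from the base axis. Payload 4 kg.
Tool frame: the origin (TCP) lies on the centre line of the jaws, within the pads' length; the fingertips stand 17 mm ahead of it and the grasp point (between the pads) lies 2 mm behind it; z points along the fingers, y is the line along which they close (so a half turn about z gives the same grasp; the last joint's range is limited). The gripper opens to 94 mm and grips with 3 to 60 N. Pads are 16 mm wide; open, the fingers measure 119 mm over their backs; the gripper's body (75 mm by 177 mm) begins 78 mm behind the grasp point.
Start: joints at [1.096, 0.087, 1.371, -0, 1.684, -0.103], TCP at [0.2, 0.512, 0.223] pointing down, gripper open.
Joint ranges: [-3.1, 3.1], [-0.76, 2.03], [0.27, 2.55], [-1.08, 4.22], [0.17, 2.65], [-2.57, 2.57]. Speed limits (rad/s): [2.79, 2.79, 3.14, 3.14, 3.14, 3.14].

INTERFACE

Orientations are given as [roll, pitch, yaw] about the fixed x, y, z axes, in that order (R = Rz(yaw) Ry(pitch) Rx(roll)).
In Python, from bench import robot gives the robot as it stands.
- The arm moves only by the tool servo_tool, never from a script. Its argument "plan" is a list of rows, each a list of 7 numbers: the shift along the tool's x, y, z normalised to -1 to 1, where 1 is 0.1 m, then the turn, a rotation vector about the tool's x, y, z normalised to -1 to 1, where 1 is pi/2 rad, then the finger opening in mm, from 0 to 94. In form: [[x, y, z, ax, ay, az, gripper], ...]. A call has 1 to 12 rows; each row is the pose to reach, as a shift and turn from the pose commanded when the call began, along the tool's axes at that moment; what a row does not reach only later rows make up. A row lasts 1/12 s, in which the tool goes at most 41.7 mm and 7.16 degrees, less where a joint would pass 70% of its speed; a pose out of reach is approached as far as the arm can. A call with a number of a shift or a turn outside -1 to 1 is refused whole. A call with a gripper value outside its range is refused whole. The fingers move at their own pace and stop on an object; the grip force is fixed at half the most. Time passes only in rows, so rows that repeat a pose let the fingers close. It gives the time, the measured TCP pose, the force, the opening and the grip force at its end, in the units of the state.
- robot.get_obs(): the state, without advancing time (a new reading comes with each control period).
- robot.snapshot(name): name is "scene" or "top"; returns the picture (480x640x3 uint8, red, green, blue); there is no depth.
- robot.camera_params(name): a dict with "camera_matrix" (3x3 intrinsics, pixels), "rvec" (rotation vector, rad) and "tvec" (3), from world to camera coordinates, as OpenCV has them. Camera axes: x right, y down, z forward; pixel columns grow to the right and rows downward; lengths in m; the calibration is good to about 2 mm. A picture is of the moment at which its call begins. camera_params takes no time and is no camera call.
- robot.close_job(): hands the job in; it is judged then, once.
Trained networks look in the newest picture that a camera, given by its name, has taken for a name from the list of things; names that differ only in an ending like _2 or _b are one class to them, and where a whole thing is asked for, a point or a joint stands for the part that bears it (a point fixed in the world has none). Each returns a list of dicts, best first, with "conf" (0 to 1); they miss things now and then, are a little off and sometimes report something else, mostly with a low value. They report only what shows in the picture. A call takes as long as a camera call. They do not tell look-alikes from the thing itself.
- robot.find_in(thing, camera): "extent" ([centre column, centre row, width, height] in pixels, round what is visible of it).
The state is a dict: "time": time; "joint_positions": joint angles; "qvel": joint speeds; "joint_torque": joint torques, N m; "tool_pos": TCP position; "ee_rot": TCP orientation; "wrist_force": force on the tool from outside, world axes, zero at the start; "wrist_torque": the same for the moment, N m; "width": finger opening in m; "finger_force": force on a finger pad.
Only numpy, scipy, OpenCV 4.12 (cv2) and the standard library are available. Lean on these libraries where they do the work, as an engineer would, in place of code of your own. Each camera call takes 0.05 s, during which the arm holds its last target. There are 200 camera calls.

## Working session

There is one attempt and no reset: what is moved stays moved. The work goes in short steps, Python scripts to look and compute and a tool call to move; the robot and the scene stay as the last step left them, time stands still between calls to the robot, and variables do not carry over. Pictures are saved under pics/ and viewed, at most 10 in all, crops included, and the job is handed in when it is done.

Besides the shell and the picture viewer there is one more tool, called after "Call:" in YAML: its name, and indented under it one key for each argument. servo_tool: Moves the arm, as the interface text tells. Scaled input: -1 to 1 covers 0.1 m each way for a shift and pi/2 rad each way for a turn. Its arguments: {"type":"object","properties":{"plan":{"type":"array","items":{"type":"array","items":{"type":"number"}}}},"required":["plan"]}

```bash
mkdir -p pics; ls; python3 - <<'E'
from bench import robot
import cv2, numpy as np
for c in ("scene","top"):
    im=robot.snapshot(c); cv2.imwrite(f"pics/{c}0.png",im[:,:,::-1])
    p=robot.camera_params(c); R=cv2.Rodrigues(np.array(p["rvec"]))[0]
    print(c,np.round(p["camera_matrix"],1).tolist(),"pos",np.round(-R.T@np.array(p["tvec"]).ravel(),3), np.round(R,2).tolist())
    for t in ["corner_stop","pan","board","post_grip","collar_grip","hood","bottle","tub","red_carton"]:
        print(t,[(np.round(d["extent"],0).tolist(),round(d["conf"],2)) for d in robot.find_in(t,c)][:4])
print(robot.get_obs())
E
```

```text
pics
scene [[488.5, 0.0, 323.4], [0.0, 488.5, 240.4], [0.0, 0.0, 1.0]] pos [ 0.865 -0.573  0.976] [[0.89, 0.46, -0.01], [0.38, -0.75, -0.55], [-0.26, 0.48, -0.84]]
corner_stop [([384.0, 206.0, 42.0, 80.0], 0.59), ([337.0, 213.0, 77.0, 86.0], 0.43)]
pan [([337.0, 214.0, 76.0, 89.0], 0.91), ([445.0, 143.0, 54.0, 66.0], 0.87), ([271.0, 172.0, 76.0, 77.0], 0.73), ([238.0, 329.0, 18.0, 20.0], 0.24)]
board [([245.0, 347.0, 124.0, 116.0], 0.8), ([338.0, 215.0, 77.0, 86.0], 0.66)]
post_grip [([239.0, 331.0, 21.0, 26.0], 0.61)]
collar_grip [([243.0, 341.0, 111.0, 98.0], 0.94), ([166.0, 423.0, 51.0, 66.0], 0.73)]
hood [([244.0, 341.0, 109.0, 97.0], 0.75), ([168.0, 422.0, 52.0, 74.0], 0.6), ([384.0, 206.0, 41.0, 77.0], 0.52)]
bottle [([355.0, 381.0, 28.0, 48.0], 0.63)]
tub [([380.0, 314.0, 38.0, 43.0], 0.95)]
red_carton [([373.0, 118.0, 33.0, 44.0], 0.89)]
top [[618.3, 0.0, 328.7], [0.0, 618.3, 237.1], [0.0, 0.0, 1.0]] pos [ 0.388 -0.037  1.371] [[-0.01, -1.0, 0.02], [-0.99, 0.01, -0.15], [0.15, -0.02, -0.99]]
corner_stop [([248.0, 225.0, 85.0, 53.0], 0.75), ([270.0, 249.0, 84.0, 57.0], 0.48)]

[... 631 characters left out ...]
.0], 0.67)]
{'time': 1.0, 'joint_positions': array([ 1.09588611e+00,  8.71960493e-02,  1.37068435e+00, -4.80123945e-05,
        1.68361083e+00, -1.03109968e-01]), 'qvel': array([-0.00052576, -0.00088399, -0.00046812, -0.00032481, -0.00159085,
       -0.00015658]), 'joint_torque': array([ 7.60380171e-04, -3.40041482e+01, -3.02611756e+01,  7.19149271e-02,
        2.34920578e-02,  1.93831528e-05]), 'tool_pos': array([0.19984355, 0.5124271 , 0.22251599]), 'ee_rot': array([3.14149668e+00, 5.78927489e-05, 2.76978699e+00]), 'wrist_force': array([-0.38259137,  0.22885198,  0.30186567]), 'wrist_torque': array([ 0.03715235, -0.00615398, -0.00829629]), 'finger_force': 0.0, 'width': 0.09415632944670485}
```

View pics/top0.png

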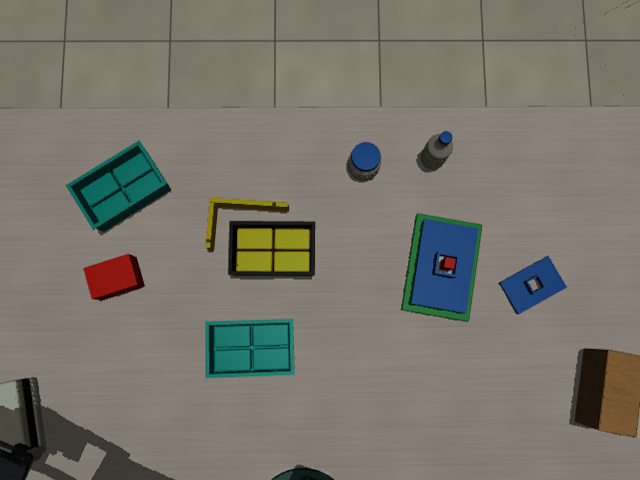

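View pics/scene0.png

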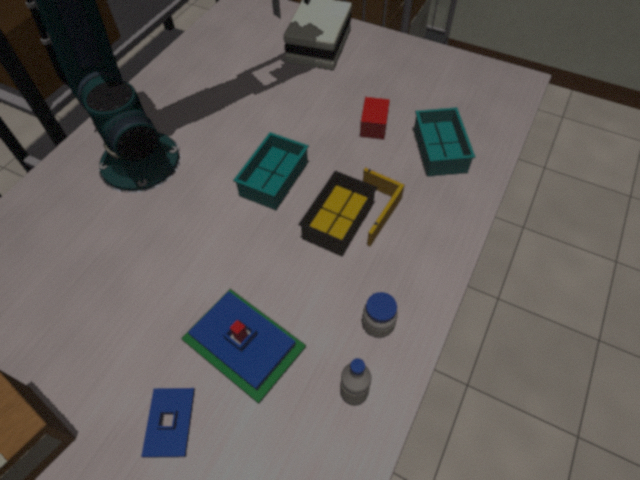

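The top view shows three pan-shaped objects. The black one with yellow blocks at (272,249) is the pan, and the turquoise ones at (118,188) and (249,348) are look-alikes. There are two hoods: the large one at (443,267) on the green board with the red post is the one meant, and the small one at (533,285) is a decoy. The corner stop's inner corner is near (216,208). Next I'll fit the models to the colour masks.

```bash
cat > h.py <<'E'
from bench import robot
import cv2, numpy as np
from scipy.optimize import minimize
P={c:robot.camera_params(c) for c in ("scene","top")}
def proj(c,X):
    p=P[c]; return cv2.projectPoints(np.float64(X),np.float64(p["rvec"]),np.float64(p["tvec"]),np.float64(p["camera_matrix"]),None)[0][:,0]
def back(c,uv,z):
    p=P[c]; R=cv2.Rodrigues(np.float64(p["rvec"]))[0]; o=-R.T@np.float64(p["tvec"]).ravel()
    d=R.T@np.linalg.inv(p["camera_matrix"])@[uv[0],uv[1],1]; return o+d*(z-o[2])/d[2]
def box(x0,x1,y0,y1,z0,z1): return np.array([[x,y,z] for x in(x0,x1) for y in(y0,y1) for z in(z0,z1)],float)/1000
S=4
def sil(c,hulls,pose):
    a,b,t=pose[:3]; R=np.array([[np.cos(t),-np.sin(t),0],[np.sin(t),np.cos(t),0],[0,0,1]])
    m=np.zeros((480*S,640*S),np.uint8)
    for h in hulls:
        q=proj(c,h@R.T+[a,b,0]); q=(q+.5)*S-.5
        cv2.fillConvexPoly(m,cv2.convexHull(np.int32(np.round(q*16))),1,shift=4)
    return m
def fit(masks,hulls,x0):
    M={}
    for c,m in masks.items(): M[c]=cv2.resize(m.astype(np.uint8)*255,None,fx=S,fy=S,interpolation=cv2.INTER_LINEAR)>127
    def cost(p):
        s=0
        for c in M:
            q=sil(c,hulls,p)>0; s+=(q^M[c]).sum()/M[c].sum()
        return s
    x0=np.array(x0,float); sim=np.vstack([x0]+[x0+d for d in np.diag([.015,.015,.12])])
    for k in range(3):
        r=minimize(cost,x0,method="Nelder-Mead",options=dict(initial_simplex=sim,xatol=1e-4,fatol=1e-4,maxiter=120)); x0=r.x
        sim=np.vstack([x0]+[x0+d for d in np.diag([-.005,.005,-.04])])
    return r.x,r.fun
def comp(m,uv):
    n,l,st,_=cv2.connectedComponentsWithStats(m.astype(np.uint8),connectivity=8)
    ys,xs=np.nonzero(m); k=np.argmin((xs-uv[0])**2+(ys-uv[1])**2); return l==l[ys[k],xs[k]]
def hull(m):
    o=np.zeros(m.shape,np.uint8); pts=np.argwhere(m)[:,::-1].astype(np.int32)
    cv2.fillConvexPoly(o,cv2.convexHull(pts),1); return o>0
def cols(im):
    h,s,v=cv2.split(cv2.cvtColor(im,cv2.COLOR_RGB2HSV)); 
    return dict(yellow=(h>18)&(h<36)&(s>150)&(v>50),blue=(h>100)&(h<130)&(s>120)&(v>40),green=(h>45)&(h<80)&(s>120)&(v>40),red=((h<8)|(h>172))&(s>150)&(v>40),black=(v<60))
STOP=[box(0,10,-160,10,0,56),box(-100,10,0,10,0,56)]
PAN=[np.vstack([box(-54,54,-88,88,0,65),box(-58,58,-92,92,61,65)])]
HOOD=[box(-60,60,-94,94,22.5,38),box(-24,24,-24,24,38,62),box(-11,11,-11,11,62,88)]
BOARD=[box(-75,75,-110,110,0,12)]+HOOD
E
cat > m.py <<'E'
from h import *
im={c:cv2.imread(f"pics/{c}0.png")[:,:,::-1].copy() for c in P}; C={c:cols(im[c]) for c in P}
def rep(n,mk,h,x0):
    for cs in (["top"],["scene"],["top","scene"]):
        x,f=fit({c:mk[c] for c in cs},h,x0); print(n,cs,np.round(x,4),round(f,3),[int(mk[c].sum()) for c in cs])
px=dict(stop=dict(top=(212,201),scene=(400,185)),lid=dict(top=(430,290),scene=(220,320)))
x0=back("top",(216,208),.056); rep("stop",{c:comp(C[c]["yellow"],px["stop"][c]) for c in P},STOP,[x0[0],x0[1],0.])
x0=back("top",(272,249),.065)
mk={}
for c,uv in dict(top=(231,250),scene=(305,225)).items():
    mk[c]=hull(comp(C[c]["black"],uv))
rep("pan",mk,PAN,[x0[0],x0[1],0.])
x0=back("top",(443,267),.038)
mk={c:comp(C[c]["blue"]|C[c]["green"]|C[c]["red"],px["lid"][c]) for c in P}
mk={c:cv2.morphologyEx(m.astype(np.uint8),cv2.MORPH_CLOSE,np.ones((9,9)))>0 for c,m in mk.items()}
rep("lidset",mk,BOARD,[x0[0],x0[1],-.1])
for c,uv in dict(top=(448,264),scene=(238,328)).items():
    m=comp(C[c]["red"],uv); print("red",c,np.argwhere(m)[:,::-1].mean(0))
E
python3 m.py
```

```text
stop ['top'] [ 0.6713  0.1875 -0.0995] 1.193 [540]
stop ['scene'] [ 0.6626  0.1948 -0.0166] 0.807 [688]
stop ['top', 'scene'] [ 0.6677  0.189  -0.0483] 2.031 [540, 688]
pan ['top'] [ 0.5624  0.0617 -0.0068] 0.045 [4959]
pan ['scene'] [ 0.5676  0.0629 -0.0047] 0.027 [3976]
pan ['top', 'scene'] [ 0.5655  0.0619 -0.005 ] 0.101 [4959, 3976]
lidset ['top'] [ 0.5273 -0.3124  1.3868] 0.038 [6554]
lidset ['scene'] [ 0.5255 -0.3096  1.3767] 0.144 [6465]
lidset ['top', 'scene'] [ 0.5276 -0.3123  1.3822] 0.187 [6554, 6465]
red top [449.45081967 262.58196721]
red scene [237.36567164 327.93283582]
```

```bash
python3 - <<'E'
from h import *
out=[]
im=cv2.imread("pics/top0.png")
C=cols(im[:,:,::-1].copy()); s=comp(C["yellow"],(212,201))
a=cv2.resize(im[180:290,195:325],None,fx=6,fy=6,interpolation=cv2.INTER_NEAREST)[:600,:780].copy()
con,_=cv2.findContours(cv2.resize(s[180:290,195:325].astype(np.uint8),None,fx=6,fy=6,interpolation=cv2.INTER_NEAREST)[:600,:780],cv2.RETR_EXTERNAL,cv2.CHAIN_APPROX_NONE)
cv2.drawContours(a,con,-1,(255,0,255),1)
cv2.imwrite("pics/crop1.png",a)
im=cv2.imread("pics/top0.png")[205:330,395:575]
cv2.imwrite("pics/crop2.png",cv2.resize(im,None,fx=4,fy=4,interpolation=cv2.INTER_CUBIC))
E
```

```text
(no output)
```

View pics/crop1.png

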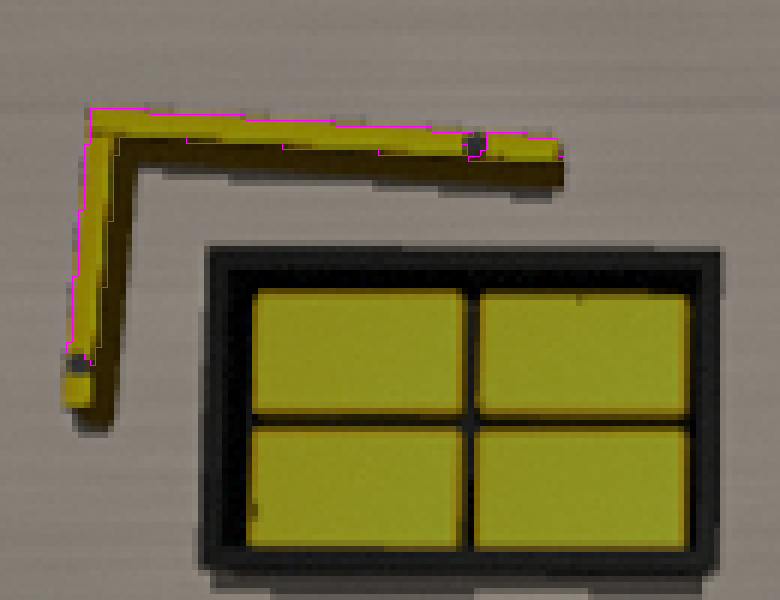

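View pics/crop2.png

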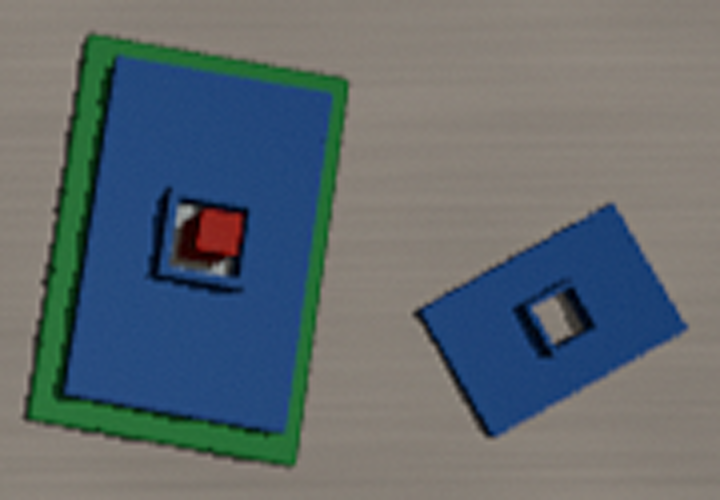

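The first crop shows the stop's lit top faces, with the inner corner near crop (118,138), i.e. image (215,203), plus dark end marks. The second confirms the large hood, with the red post standing in its collar; the small hood at right has no post. I'll refit the stop on its top faces.

```bash
cat > m2.py <<'E'
from h import *
import sys
def stopmask(im):
    h,s,v=cv2.split(cv2.cvtColor(im,cv2.COLOR_RGB2HSV))
    m=(h>18)&(h<36)&(s>150)&(v>85); m[:,:]&=True
    z=np.zeros_like(m); z[190:255,198:293]=m[190:255,198:293]
    z[215:,228:]=0
    return cv2.morphologyEx(z.astype(np.uint8),cv2.MORPH_CLOSE,np.ones((7,7)))>0
TOPF=[box(0,10,-160,10,56,56),box(-100,10,0,10,56,56)]
if __name__=="__main__":
    im=cv2.imread("pics/top0.png")[:,:,::-1].copy()
    m=stopmask(im); a=back("top",(215,203),.056)
    print(a[:2],m.sum())
    for t in (-.1,-.06,-.03): print(fit({"top":m},TOPF,[a[0],a[1],t]))
    # scene check: yellow both faces, wide thresholds
    x,f=fit({"top":m},TOPF,[a[0],a[1],-.06])
    s=cv2.imread("pics/scene0.png"); R=cv2.Rodrigues(np.array([0,0,x[2]]))[0]
    q=np.array([[0,0,56],[0,-160,56],[10,-160,56],[10,10,56],[-100,10,56],[-100,0,56]])/1000@R.T+[x[0],x[1],0]
    s=cv2.resize(s[100:250,290:490],None,fx=4,fy=4,interpolation=cv2.INTER_CUBIC)
    def dr(q,c,col): cv2.polylines(s,[np.int32(np.round((proj(c,q)+.5-[290,100])*4))],True,col,1)
    dr(q,"scene",(255,0,255))
    for xp,col in (([.5624,.0617,-.0068],(0,255,0)),([.5676,.0629,-.0047],(0,0,255))):
        R=cv2.Rodrigues(np.array([0,0,xp[2]]))[0]
        dr(np.array([[-58,-92,65],[58,-92,65],[58,92,65],[-58,92,65]])/1000@R.T+[xp[0],xp[1],0],"scene",col)
    cv2.imwrite("pics/crop3.png",s)
E
python3 m2.py
```

```text
[0.66456898 0.18425361] 539
(array([ 0.66657399,  0.18726801, -0.0717358 ]), np.float64(0.14141531322505801))
(array([ 0.66657734,  0.18727685, -0.0714293 ]), np.float64(0.14141531322505801))
(array([ 0.66650824,  0.18727003, -0.07147718]), np.float64(0.14129930394431556))
```

View pics/crop3.png

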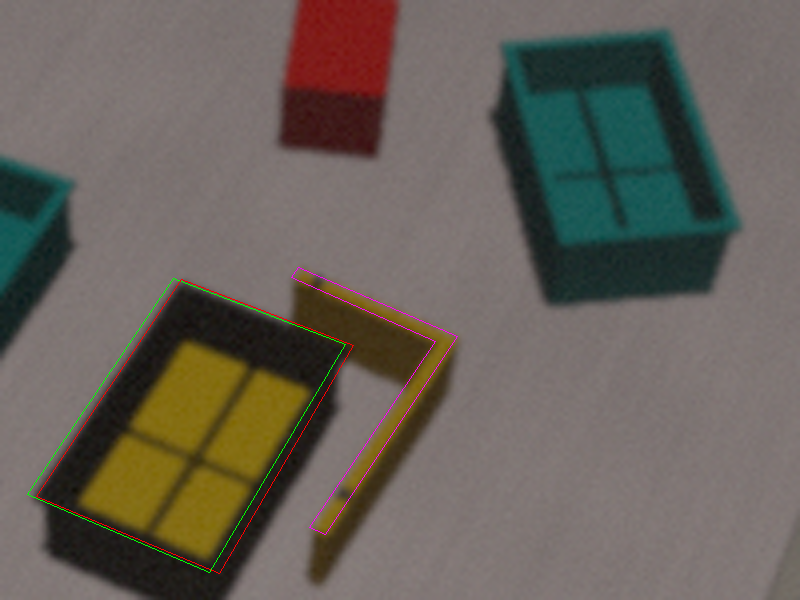

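Call:
servo_tool:
  plan:
    - [-1,-0.67,0,0,0,0.767,40]
    - [-1,-0.67,0,0,0,0.767,40]
    - [-1,-0.67,0,0,0,0.767,40]
    - [-1,-0.67,0,0,0,0.767,40]
    - [-1,-0.67,0,0,0,0.767,40]
    - [-1,-0.67,0,0,0,0.767,40]
    - [-1,-0.67,0,0,0,0.767,40]
    - [-1,-0.67,0,0,0,0.767,40]
    - [-1,-0.67,0,0,0,0.767,40]
    - [-1,-0.67,0,0,0,0.767,40]
    - [-1,-0.67,0,0,0,0.767,40]

```text
time: 1.92
tool_pos: [0.2687, 0.4137, 0.2225]
ee_rot: [3.141, -0.0, 1.564]
wrist_force: [-0.4, 0.2, 0.2]
width: 0.0399
finger_force: 0.0
```

Call:
servo_tool:
  plan:
    - [-0.3,0.2,0,0,0,0,40]
    - [-0.65,0.44,0,0,0,0,40]
    - [-1,0.68,0,0,0,0,40]

```text
time: 2.17
tool_pos: [0.3353, 0.3139, 0.2225]
ee_rot: [3.141, -0.0, 1.571]
wrist_force: [1.0, 0.5, 0.4]
width: 0.0398
finger_force: 0.0
```

Call:
servo_tool:
  plan:
    - [-0.35,0.24,0,0,0,0,40]
    - [-0.7,0.48,0,0,0,0,40]
    - [-1,0.68,0,0,0,0,40]

```text
time: 2.42
tool_pos: [0.4035, 0.2122, 0.2228]
ee_rot: [3.141, -0.0, 1.567]
wrist_force: [0.4, 0.2, 0.3]
width: 0.0401
finger_force: 0.0
```

Call:
servo_tool:
  plan:
    - [-0.35,0.24,0,0,0,0,40]
    - [-0.7,0.48,0,0,0,0,40]
    - [-1,0.68,0.3,0,0,0,40]

```text
time: 2.67
tool_pos: [0.4716, 0.1157, 0.2019]
ee_rot: [3.129, -0.001, 1.566]
wrist_force: [1.6, 0.7, 0.2]
width: 0.04
finger_force: 0.0
```

Call:
servo_tool:
  plan:
    - [-0.25,0.2,0.3,0,0,0,40]
    - [-0.5,0.38,0.6,0,0,0,40]
    - [-0.5,0.38,0.6,0,0,0,40]
    - [-0.5,0.38,0.6,0,0,0,40]

```text
time: 3.0
tool_pos: [0.5039, 0.0665, 0.1339]
ee_rot: [-3.136, -0.0, 1.564]
wrist_force: [0.3, -0.4, 0.3]
width: 0.0398
finger_force: 0.0
```

Call:
servo_tool:
  plan:
    - [0,0,0,0,0,0,40]
    - [0,0,0,0,0,0,40]
    - [0,0,0.2,0,0,0,40]
    - [0,0,0.4,0,0,0,40]
    - [0,0,0.6,0,0,0,40]
    - [0,0,0.8,0,0,0,40]
    - [0,0,0.8,0,0,0,40]
    - [0,0,0.8,0,0,0,40]

```text
time: 3.67
tool_pos: [0.5047, 0.0689, 0.0574]
ee_rot: [3.141, -0.0, 1.567]
wrist_force: [0.0, -1.0, 0.6]
width: 0.04
finger_force: 0.0
```

```bash
python3 - <<'E'
from h import *
a=robot.snapshot("top")[180:290,215:325]; b=robot.snapshot("scene")[140:260,270:410]
f=lambda i,k:cv2.resize(i,None,fx=k,fy=k,interpolation=cv2.INTER_CUBIC)[:,:,::-1]
a=f(a,3.4);b=f(b,3); h=max(len(a),len(b)); pad=lambda i:cv2.copyMakeBorder(i,0,h-len(i),0,0,cv2.BORDER_CONSTANT)
cv2.imwrite("pics/grip1.png",np.hstack([pad(a),pad(b)])[:600,:800]); print(robot.get_obs()["tool_pos"])
E
```

```text
[0.50635122 0.06856823 0.05899482]
```

View pics/grip1.png

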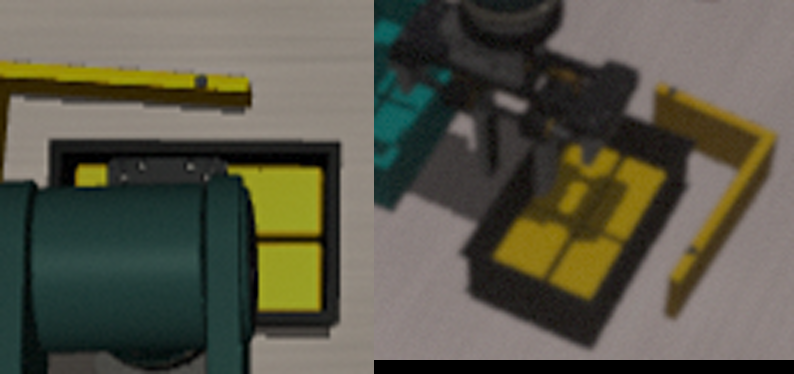

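The crop shows the fingers straddling the pan's near wall, one outside and one inside above the cheese. Next I close on the wall.

Call:
servo_tool:
  plan:
    - [0,0.05,0.07,0,0,0,40]
    - [0,0.05,0.07,0,0,0,40]
    - [0,0.05,0.07,0,0,0,20]
    - [0,0.05,0.07,0,0,0,0]
    - [0,0.05,0.07,0,0,0,0]
    - [0,0.05,0.07,0,0,0,0]
    - [0,0.05,0.07,0,0,0,0]
    - [0,0.05,0.07,0,0,0,0]

```text
time: 4.43
tool_pos: [0.5107, 0.0676, 0.0497]
ee_rot: [3.14, 0.0, 1.565]
wrist_force: [1.3, 0.2, -2.0]
width: 0.0081
finger_force: 30.0
```

Call:
servo_tool:
  plan:
    - [0.1,0.1,0,0,0,0.01,0]
    - [0.2,0.2,0,0,0,0.02,0]
    - [0.3,0.28,0,0,0,0.03,0]
    - [0.36,0.34,0,0,0,0.042,0]
    - [0.4,0.37,0,0,0,0.042,0]
    - [0.4,0.37,0,0,0,0.042,0]
    - [0.4,0.37,0,0,0,0.042,0]

```text
time: 5.02
tool_pos: [0.5478, 0.1074, 0.0497]
ee_rot: [3.14, -0.0, 1.499]
wrist_force: [1.0, -1.9, 0.1]
width: 0.0074
finger_force: 30.0
```

Call:
servo_tool:
  plan:
    - [0,0.02,0,0,0,0,0]
    - [0,0.04,0,0,0,0,0]
    - [0,0.06,0,0,0,0,0]
    - [0,0.06,0,0,0,0,0]
    - [0,0.06,0,0,0,0,0]

```text
time: 5.43
tool_pos: [0.5532, 0.107, 0.0497]
ee_rot: [-3.142, -0.0, 1.499]
wrist_force: [-2.8, -0.7, 3.4]
width: 0.0077
finger_force: 30.0
```

Call:
servo_tool:
  plan:
    - [0,0.01,0,0,0,0,0]
    - [0,0.02,0,0,0,0,0]
    - [0,0.03,0,0,0,0,0]
    - [0,0.03,0,0,0,0,0]
    - [0,0.03,0,0,0,0,0]

```text
time: 5.85
tool_pos: [0.5543, 0.1067, 0.0497]
ee_rot: [-3.137, 0.001, 1.499]
wrist_force: [-9.9, -0.7, 7.4]
width: 0.0078
finger_force: 30.0
```

Call:
servo_tool:
  plan:
    - [0.02,0,0,0,0,0,0]
    - [0.04,0,0,0,0,0,0]
    - [0.06,0,0,0,0,0,0]
    - [0.06,0,0,0,0,0,0]
    - [0.06,0,0,0,0,0,0]

```text
time: 6.27
tool_pos: [0.5539, 0.1092, 0.0496]
ee_rot: [-3.135, 0.008, 1.499]
wrist_force: [-11.8, -10.2, 9.5]
width: 0.0075
finger_force: 30.0
```

Call:
servo_tool:
  plan:
    - [0.02,0,0,0,0,0,0]
    - [0.04,0,0,0,0,0,0]
    - [0.04,0,0,0,0,0,0]
    - [0.04,0,0,0,0,0,0]

```text
time: 6.6
tool_pos: [0.5537, 0.1126, 0.0496]
ee_rot: [-3.134, 0.009, 1.498]
wrist_force: [-13.2, -10.6, 10.9]
width: 0.0075
finger_force: 30.0
```

```bash
python3 - <<'E'
from h import *
a=robot.snapshot("top")[180:290,195:325]; b=robot.snapshot("scene")[140:260,290:420]
f=lambda i,k:cv2.resize(i,None,fx=k,fy=k,interpolation=cv2.INTER_CUBIC)[:,:,::-1]
a=f(a,3);b=f(b,3); h=max(len(a),len(b)); pad=lambda i:cv2.copyMakeBorder(i,0,h-len(i),0,0,cv2.BORDER_CONSTANT)
cv2.imwrite("pics/push1.png",np.hstack([pad(a),pad(b)])[:600,:800])
E
```

```text
(no output)
```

View pics/push1.png

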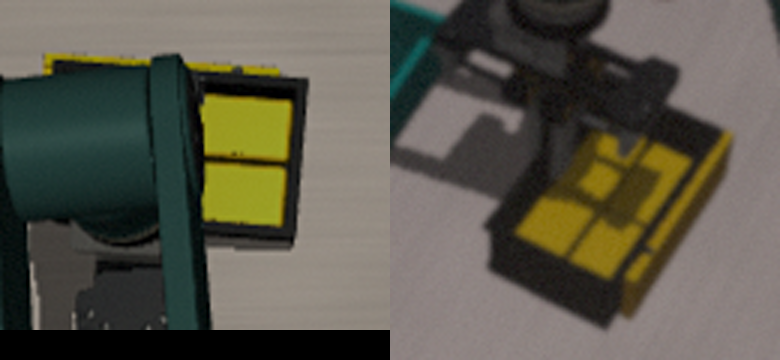

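The picture shows the pan flush with the far bar. The left bar is hidden by the arm, and the steady 10 N suggests the pan is still sliding in y. I'll keep pushing.

Call:
servo_tool:
  plan:
    - [0.02,0,0,0,0,0,0]
    - [0.03,0,0,0,0,0,0]
    - [0.03,0,0,0,0,0,0]
    - [0.03,0,0,0,0,0,0]

```text
time: 7.03
tool_pos: [0.5537, 0.1136, 0.0496]
ee_rot: [-3.134, 0.013, 1.498]
wrist_force: [-14.0, -15.1, 11.1]
width: 0.0074
finger_force: 29.9
```

Call:
servo_tool:
  plan:
    - [0,0,0,0,0,0,36]
    - [0,0,0,0,0,0,36]
    - [0,0,0,0,0,0,36]
    - [0,0,-0.3,0,0,0,36]
    - [0,0,-0.6,0,0,0,36]
    - [0,0,-1,0,0,0,36]
    - [0,0,-1,0,0,0,36]

```text
time: 7.62
tool_pos: [0.5621, 0.121, 0.1586]
ee_rot: [3.125, -0.004, 1.5]
wrist_force: [1.7, -0.0, 1.2]
width: 0.036
finger_force: 0.0
```

Call:
servo_tool:
  plan:
    - [-0.3,0,-0.2,0,0,0.075,60]
    - [-0.6,0,-0.4,0,0,0.075,60]
    - [-1,0,-0.4,0,0,0.075,60]
    - [-1,0,-0.4,0,0,0.075,60]

```text
time: 7.95
tool_pos: [0.5514, 0.0147, 0.1914]
ee_rot: [3.136, 0.003, 1.376]
wrist_force: [0.9, -0.2, 0.1]
width: 0.0588
finger_force: 0.0
```

Call:
servo_tool:
  plan:
    - [-0.35,0,0,0,0,0,60]
    - [-0.7,0,0,0,0,0,60]
    - [-1,0,0,0,0,0,60]

```text
time: 8.2
tool_pos: [0.5313, -0.0791, 0.189]
ee_rot: [3.141, -0.0, 1.382]
wrist_force: [0.4, 0.7, 0.9]
width: 0.0599
finger_force: 0.0
```

```bash
cat > m3.py <<'E'
from h import *
from m2 import *
im={c:robot.snapshot(c) for c in P}
C={c:cols(im[c]) for c in P}
# red post: fit post box (62..88)
mk={c:comp(C[c]["red"],uv) for c,uv in dict(top=(449,263),scene=(237,328)).items()}
for c in mk: print(c,mk[c].sum())
print("post",fit(mk,[box(-11,11,-11,11,62,88)],[.527,-.312,1.382]))
# pan lip inside edges and stop
m=stopmask(im["top"])
k=im["top"][195:290,200:310]; cv2.imwrite("pics/pan2.png",cv2.resize(k,None,fx=6,fy=6,interpolation=cv2.INTER_CUBIC)[:,:,::-1])
cv2.imwrite("pics/top2.png",im["top"][:,:,::-1]);cv2.imwrite("pics/scene2.png",im["scene"][:,:,::-1])
for c,uv in dict(top=(250,270),scene=(330,250)).items():
    b=comp(C[c]["black"],uv); print(c,b.sum(), fit({c:hull(b)},PAN,[.606,.103,-.07]))
print(robot.get_obs()["tool_pos"],robot.get_obs()["ee_rot"])
E
python3 m3.py
```

```text
top 138
scene 130
post (array([ 0.52805873, -0.31339507,  1.38991495]), np.float64(0.8941542895843505))
top 1761 (array([ 0.60533983,  0.10347438, -0.08379321]), np.float64(0.031557606977100014))
scene 1692 (array([ 0.60523536,  0.10354406, -0.03635165]), np.float64(0.06332661967103055))
[ 0.53097341 -0.08132716  0.18889739] [3.14115988e+00 1.17201960e-03 1.37639286e+00]
```

View pics/pan2.png

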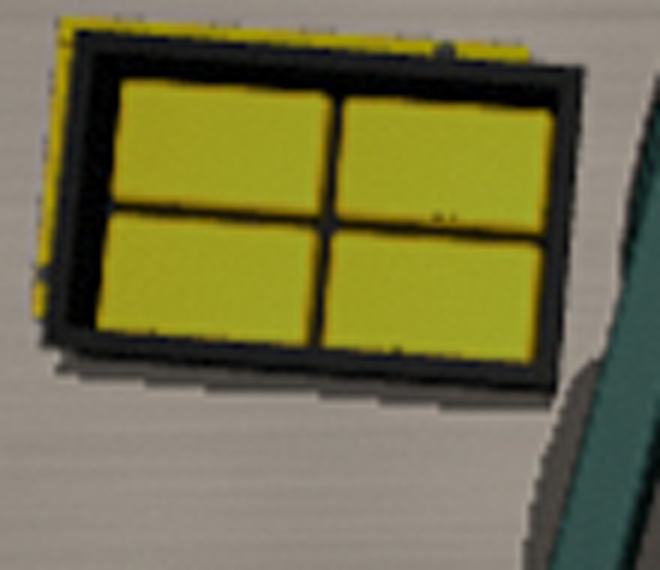

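The crop shows the pan flush with both yellow bars, and the fit (.605,.1035) agrees with the stop's home of (.606,.103). Next I'll locate the post top more closely.

```bash
python3 - <<'E'
from h import *
for c,w in dict(top=(430,250,470,280),scene=(220,310,260,345)).items():
    im=cv2.imread(f"pics/{c}2.png")[:,:,::-1].copy()
    h,s,v=cv2.split(cv2.cvtColor(im,cv2.COLOR_RGB2HSV)); x0,y0,x1,y1=w
    r=(((h<8)|(h>172))&(s>130))[y0:y1,x0:x1]; vv=v[y0:y1,x0:x1]
    t=cv2.threshold(vv[r].reshape(-1,1),0,255,cv2.THRESH_OTSU)[0]; m=r&(vv>t)
    uv=np.argwhere(m)[:,::-1].mean(0)+[x0,y0]; print(c,t,m.sum(),uv,back(c,uv,.088)[:2])
E
```

```text
top 92.0 106 [449.30188679 262.53773585] [ 0.5275545  -0.31242146]
scene 102.0 103 [237.05825243 326.67961165] [ 0.52981422 -0.3130451 ]
```

Call:
servo_tool:
  plan:
    - [-0.35,0,0,0,0,0,60]
    - [-0.7,0,0,0,0,0,60]
    - [-1,0,0,0,0,0,60]

```text
time: 8.55
tool_pos: [0.5128, -0.1765, 0.1891]
ee_rot: [3.141, -0.0, 1.383]
wrist_force: [0.2, -0.5, 0.6]
width: 0.0599
finger_force: 0.0
```

Call:
servo_tool:
  plan:
    - [-0.3,0.1,0,0,0,0,60]
    - [-0.6,0.2,0,0,0,0,60]
    - [-0.9,0.3,0,0,0,0,60]
    - [-0.9,0.3,0,0,0,0,60]

```text
time: 8.88
tool_pos: [0.5256, -0.2744, 0.1881]
ee_rot: [3.141, 0.002, 1.377]
wrist_force: [-0.3, 0.3, -0.2]
width: 0.06
finger_force: 0.0
```

Call:
servo_tool:
  plan:
    - [-0.2,0.06,0,0,0,0,60]
    - [-0.36,0.1,0,0,0,0,60]
    - [-0.36,0.1,0,0,0,0,60]
    - [-0.36,0.1,0,0,0,0,60]
    - [-0.36,0.1,0,0,0,0,60]
    - [-0.36,0.1,0,0,0,0,60]

```text
time: 9.38
tool_pos: [0.5281, -0.3064, 0.1896]
ee_rot: [3.141, -0.001, 1.383]
wrist_force: [-1.2, 0.9, -0.8]
width: 0.0597
finger_force: 0.0
```

Call:
servo_tool:
  plan:
    - [-0.06,0.01,0.2,0,0,0,60]
    - [-0.06,0.01,0.4,0,0,0,60]
    - [-0.06,0.01,0.6,0,0,0,60]
    - [-0.06,0.01,0.8,0,0,0,60]
    - [-0.06,0.01,0.9,0,0,0,60]
    - [-0.06,0.01,0.9,0,0,0,60]
    - [-0.06,0.01,0.9,0,0,0,60]
    - [-0.06,0.01,0.9,0,0,0,60]

```text
time: 10.05
tool_pos: [0.5285, -0.3139, 0.1012]
ee_rot: [3.139, 0.001, 1.382]
wrist_force: [0.3, 0.3, 0.6]
width: 0.0604
finger_force: 0.0
```

Call:
servo_tool:
  plan:
    - [0.01,0,0.1,0,0,0,60]
    - [0.01,0,0.18,0,0,0,60]
    - [0.01,0,0.18,0,0,0,60]
    - [0.01,0,0.18,0,0,0,40]
    - [0.01,0,0.18,0,0,0,10]
    - [0.01,0,0.18,0,0,0,10]
    - [0.01,0,0.18,0,0,0,10]
    - [0.01,0,0.18,0,0,0,10]
    - [0.01,0,0.18,0,0,0,10]

```text
time: 10.8
tool_pos: [0.528, -0.3128, 0.0817]
ee_rot: [3.141, 0.0, 1.381]
wrist_force: [-0.7, 0.4, 0.5]
width: 0.0236
finger_force: 0.0
```

Call:
servo_tool:
  plan:
    - [0,0,0,0,0,0,0]
    - [0,0,0,0,0,0,0]
    - [0,0,0,0,0,0,0]
    - [0,0,0,0,0,0,0]

```text
time: 11.13
tool_pos: [0.5281, -0.3128, 0.0817]
ee_rot: [3.141, 0.0, 1.381]
wrist_force: [1.0, -1.0, 0.9]
width: 0.0214
finger_force: 30.0
```

Call:
servo_tool:
  plan:
    - [0,0,-0.1,0,0,0,0]
    - [0,0,-0.25,0,0,0,0]
    - [0,0,-0.4,0,0,0,0]
    - [0,0,-0.6,0,0,0,0]
    - [0,0,-0.8,0,0,0,0]
    - [0,0,-0.95,0,0,0,0]
    - [0,0,-1,0,0,0,0]
    - [0,0,-1,0,0,0,0]
    - [0,0,-1,0,0,0,0]

```text
time: 11.88
tool_pos: [0.5273, -0.3123, 0.1802]
ee_rot: [-3.139, -0.001, 1.381]
wrist_force: [-0.6, -0.6, -4.9]
width: 0.0221
finger_force: 30.0
```

Call:
servo_tool:
  plan:
    - [0.05,0,-0.02,0,0,0.06,0]
    - [0.13,0,-0.05,0,0,0.14,0]
    - [0.22,0,-0.08,0,0,0.22,0]
    - [0.31,0,-0.12,0,0,0.3,0]
    - [0.4,0,-0.15,0,0,0.38,0]
    - [0.5,0,-0.2,0,0,0.46,0]
    - [0.6,0,-0.2,0,0,0.54,0]
    - [0.7,0,-0.2,0,0,0.62,0]
    - [0.8,0,-0.2,0,0,0.7,0]
    - [0.88,0,-0.2,0,0,0.78,0]
    - [0.95,0,-0.2,0,0,0.85,0]
    - [1,0,-0.2,0,0,0.927,0]

```text
time: 12.88
tool_pos: [0.5457, -0.2132, 0.1988]
ee_rot: [-3.139, 0.004, -0.08]
wrist_force: [0.6, 0.1, -5.0]
width: 0.0217
finger_force: 30.0
```

Call:
servo_tool:
  plan:
    - [0.01,-0.1,0,0,0,0,0]
    - [0.03,-0.3,0,0,0,0,0]
    - [0.06,-0.55,0,0,0,0,0]
    - [0.1,-0.85,0,0,0,0,0]

```text
time: 13.22
tool_pos: [0.5621, -0.1301, 0.1996]
ee_rot: [-3.141, 0.003, -0.074]
wrist_force: [0.5, -0.0, -4.2]
width: 0.0215
finger_force: 30.0
```

Call:
servo_tool:
  plan:
    - [0.03,-0.3,0,0,0,0,0]
    - [0.06,-0.6,0,0,0,0,0]
    - [0.1,-0.9,0,0,0,0,0]

```text
time: 13.47
tool_pos: [0.5788, -0.0396, 0.1998]
ee_rot: [-3.141, 0.003, -0.072]
wrist_force: [0.7, -0.5, -4.3]
width: 0.0218
finger_force: 30.0
```

Call:
servo_tool:
  plan:
    - [0.03,-0.3,0,0,0,0,0]
    - [0.06,-0.55,0,0,0,0,0]
    - [0.1,-0.75,0,0,0,0,0]
    - [0.1,-0.85,0,0,0,0,0]
    - [0.1,-0.85,0,0,0,0,0]

```text
time: 13.88
tool_pos: [0.5953, 0.045, 0.2]
ee_rot: [-3.141, 0.003, -0.07]
wrist_force: [-0.0, -0.1, -4.2]
width: 0.0217
finger_force: 30.0
```

Call:
servo_tool:
  plan:
    - [0.02,-0.2,0,0,0,0,0]
    - [0.05,-0.4,0,0,0,0,0]
    - [0.06,-0.5,0,0,0,0,0]
    - [0.06,-0.55,0,0,0,0,0]
    - [0.06,-0.55,0,0,0,0,0]
    - [0.06,-0.55,0,0,0,0,0]
    - [0.06,-0.55,0,0,0,0,0]

```text
time: 14.47
tool_pos: [0.606, 0.0956, 0.2014]
ee_rot: [3.141, 0.0, -0.076]
wrist_force: [0.0, -0.9, -4.3]
width: 0.0218
finger_force: 30.0
```

Call:
servo_tool:
  plan:
    - [-0.01,-0.08,0.1,0,0,0,0]
    - [-0.01,-0.08,0.25,0,0,0,0]
    - [-0.01,-0.08,0.4,0,0,0,0]
    - [-0.01,-0.08,0.5,0,0,0,0]
    - [-0.01,-0.08,0.56,0,0,0,0]
    - [-0.01,-0.08,0.58,0,0,0,0]
    - [-0.01,-0.08,0.58,0,0,0,0]
    - [-0.01,-0.08,0.58,0,0,0,0]

```text
time: 15.13
tool_pos: [0.6062, 0.105, 0.1443]
ee_rot: [-3.141, -0.001, -0.075]
wrist_force: [-0.4, 0.3, -4.3]
width: 0.0217
finger_force: 30.0
```

```bash
python3 - <<'E'
from h import *
o=robot.get_obs(); print(o["tool_pos"],o["ee_rot"])
s=robot.snapshot("scene"); z=o["tool_pos"][2]-.0067
big=cv2.resize(s[130:280,280:460],None,fx=4.4,fy=4,interpolation=cv2.INTER_CUBIC)[:,:,::-1]
big=cv2.resize(s[130:270,290:450],None,fx=4.2,fy=4.2,interpolation=cv2.INTER_CUBIC)[:,:,::-1].copy()
def dr(q,pose,col):
    R=cv2.Rodrigues(np.array([0,0,pose[2]]))[0]
    cv2.polylines(big,[np.int32(np.round((proj("scene",np.array(q)/1000@R.T+[pose[0],pose[1],0])+.5-[290,130])*4.2))],True,col,1)
sq=lambda a,b,h:[[-a,-b,h],[a,-b,h],[a,b,h],[-a,b,h]]
zc=z*1000
dr(sq(60,94,zc-37),(*o["tool_pos"][:2],o["ee_rot"][2]),(255,0,255))
dr(sq(58,92,65),(.6058,.1035,-.074),(0,255,0))
cv2.imwrite("pics/over.png",big)
E
```

```text
[0.60621844 0.10496673 0.14425187] [-3.14129497e+00 -1.37272320e-03 -7.50786255e-02]
```

View pics/over.png

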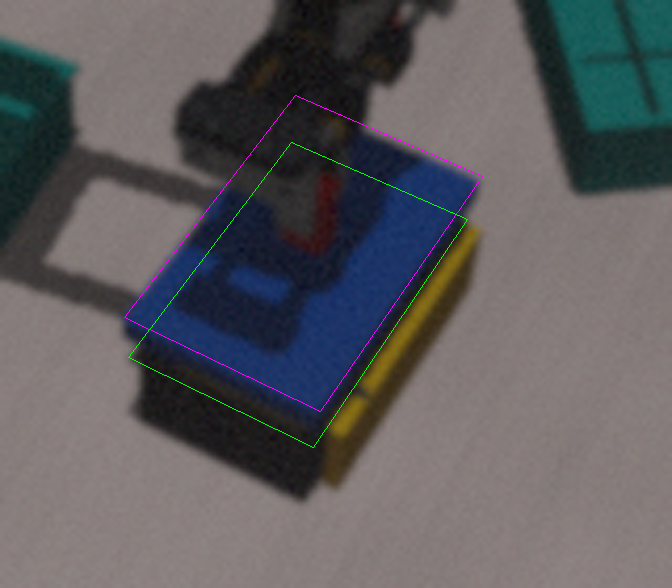

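The hood outline matches the tool-based prediction closely. I'll shift 1.5 mm and lower it slowly.

Call:
servo_tool:
  plan:
    - [0,0.015,0,0,0,0,0]
    - [0,0.015,0.03,0,0,0,0]
    - [0,0.015,0.06,0,0,0,0]
    - [0,0.015,0.08,0,0,0,0]
    - [0,0.015,0.1,0,0,0,0]
    - [0,0.015,0.12,0,0,0,0]
    - [0,0.015,0.12,0,0,0,0]
    - [0,0.015,0.12,0,0,0,0]

```text
time: 15.85
tool_pos: [0.6055, 0.1035, 0.1312]
ee_rot: [-3.142, 0.001, -0.075]
wrist_force: [-0.8, -0.6, -4.7]
width: 0.0215
finger_force: 30.0
```

Call:
servo_tool:
  plan:
    - [0,0,0.015,0,0,0,0]
    - [0,0,0.03,0,0,0,0]
    - [0,0,0.045,0,0,0,0]
    - [0,0,0.045,0,0,0,0]
    - [0,0,0.045,0,0,0,0]
    - [0,0,0.045,0,0,0,0]

```text
time: 16.35
tool_pos: [0.6056, 0.1035, 0.127]
ee_rot: [-3.141, 0.0, -0.075]
wrist_force: [0.3, 0.4, -4.6]
width: 0.0218
finger_force: 30.0
```

Call:
servo_tool:
  plan:
    - [0,0,0.008,0,0,0,0]
    - [0,0,0.015,0,0,0,0]
    - [0,0,0.015,0,0,0,0]
    - [0,0,0.015,0,0,0,0]

```text
time: 16.68
tool_pos: [0.6058, 0.1035, 0.1267]
ee_rot: [-3.141, -0.001, -0.075]
wrist_force: [-1.9, -0.2, 3.2]
width: 0.0219
finger_force: 30.0
```

Call:
servo_tool:
  plan:
    - [0,0,0,0,0,0,30]
    - [0,0,0,0,0,0,30]
    - [0,0,-0.03,0,0,0,80]
    - [0,0,-0.03,0,0,0,80]
    - [0,0,-0.03,0,0,0,80]
    - [0,0,-0.03,0,0,0,80]
    - [0,0,-0.03,0,0,0,80]
    - [0,0,-0.03,0,0,0,80]

```text
time: 17.35
tool_pos: [0.6057, 0.1035, 0.1284]
ee_rot: [-3.142, 0.0, -0.075]
wrist_force: [-0.2, 0.6, -0.1]
width: 0.0663
finger_force: 0.0
```

Call:
servo_tool:
  plan:
    - [0,0,0,0,0,0,80]
    - [0,0,0,0,0,0,80]
    - [0,0,0.1,0,0,0,80]
    - [0,0,0.2,0,0,0,80]
    - [0,0,0.23,0,0,0,80]
    - [0,0,0.23,0,0,0,80]
    - [0,0,0.23,0,0,0,80]
    - [0,0,0.23,0,0,0,80]

```text
time: 18.02
tool_pos: [0.6057, 0.1035, 0.1055]
ee_rot: [-3.141, -0.0, -0.075]
wrist_force: [-0.7, -0.5, 1.1]
width: 0.0798
finger_force: 0.0
```

Call:
servo_tool:
  plan:
    - [0,0,0.02,0,0,0,60]
    - [0,0,0.02,0,0,0,56]
    - [0,0,0.02,0,0,0,54]
    - [0,0,0.02,0,0,0,50]
    - [0,0,0.02,0,0,0,46]
    - [0,0,0.02,0,0,0,40]
    - [0,0,0.02,0,0,0,30]
    - [0,0,0.02,0,0,0,30]
    - [0,0,0.02,0,0,0,30]
    - [0,0,0.02,0,0,0,30]

```text
time: 18.85
tool_pos: [0.6057, 0.1032, 0.1037]
ee_rot: [3.141, -0.0, -0.075]
wrist_force: [-0.3, -0.9, 1.5]
width: 0.0478
finger_force: 30.0
```

Gripped at 48 mm. Next I lift slowly straight up.

Call:
servo_tool:
  plan:
    - [0,0,-0.03,0,0,0,30]
    - [0,0,-0.07,0,0,0,30]
    - [0,0,-0.12,0,0,0,30]
    - [0,0,-0.17,0,0,0,30]
    - [0,0,-0.22,0,0,0,30]
    - [0,0,-0.28,0,0,0,30]
    - [0,0,-0.34,0,0,0,30]
    - [0,0,-0.4,0,0,0,30]
    - [0,0,-0.4,0,0,0,30]
    - [0,0,-0.4,0,0,0,30]

```text
time: 19.68
tool_pos: [0.606, 0.1035, 0.1443]
ee_rot: [-3.141, -0.001, -0.075]
wrist_force: [-1.0, -0.5, -1.8]
width: 0.0479
finger_force: 30.0
```

Only the hood's weight, about 2 N, is on the wrist, so the inner lid stayed behind. I'll lift the other 6 cm.

Call:
servo_tool:
  plan:
    - [0,0,-0.06,0,0,0,30]
    - [0,0,-0.14,0,0,0,30]
    - [0,0,-0.24,0,0,0,30]
    - [0,0,-0.34,0,0,0,30]
    - [0,0,-0.44,0,0,0,30]
    - [0,0,-0.53,0,0,0,30]
    - [0,0,-0.58,0,0,0,30]
    - [0,0,-0.6,0,0,0,30]
    - [0,0,-0.6,0,0,0,30]
    - [0,0,-0.6,0,0,0,30]
    - [0,0,-0.6,0,0,0,30]
    - [0,0,-0.6,0,0,0,30]

```text
time: 20.68
tool_pos: [0.6053, 0.1034, 0.2026]
ee_rot: [3.141, 0.002, -0.075]
wrist_force: [0.1, -1.3, -2.0]
width: 0.0478
finger_force: 30.0
```

```bash
python3 - <<'E'
from h import *
o=robot.get_obs(); print(o["tool_pos"],o["ee_rot"],o["wrist_force"],abs(o["qvel"]).max())
s=robot.snapshot("scene")
big=cv2.resize(s[110:280,290:450],None,fx=3.5,fy=3.5,interpolation=cv2.INTER_CUBIC)[:,:,::-1]
big=cv2.convertScaleAbs(big,alpha=1.4)
def dr(q,pose,col):
    R=cv2.Rodrigues(np.array([0,0,pose[2]]))[0]
    cv2.polylines(big,[np.int32(np.round((proj("scene",np.array(q)/1000@R.T+[pose[0],pose[1],0])+.5-[290,110])*3.5))],True,col,1)
dr([[-54,-88,71],[54,-88,71],[54,88,71],[-54,88,71]],(.6058,.1035,-.074),(0,255,0))
cv2.imwrite("pics/end.png",big)
E
```

```text
[0.60527008 0.10344912 0.20257629] [ 3.14142715e+00  1.61045722e-03 -7.49644040e-02] [ 0.13613049 -1.2641177  -1.95582757] 0.0020912900391907283
```

View pics/end.png

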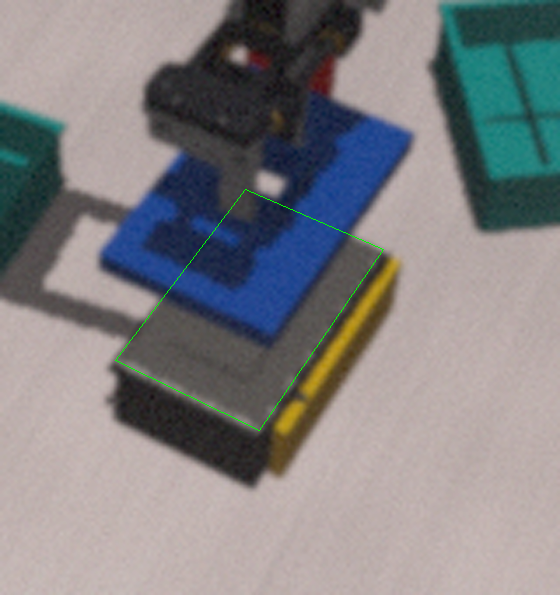

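The picture shows the inner lid seated on the pan, its plate matching the predicted outline. The pan is on the stop, and the hood is held level 9.9 cm up.

```bash
python3 -c "
from bench import robot
print(robot.close_job())"
```

```text
the job is handed in; nothing more can be done
None
```

The job is handed in: the pan bears on both bars, the inner lid is seated, and the hood is held level and still about 10 cm above where it sat, at about 21 s on the clock.

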